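Turn a keyed carrier puck and load it into the hooding station

TASK

Load the carrier puck into the station: slide the latch bar out of the way, turn the puck in its round nest until its flat side matches the straight wall of the slot, then push it along the slot, under the clear guard, fully home against the end stop, and slide the latch bar fully shut behind it. Keep the puck lying flat on the bed all the while, never lifted or tipped, and leave the trays, carton, jar and screwdriver around the fixture where they are.

Things in the scene. Friction and masses are not known exactly. Their poses are not given: they have to be found in the camera images.
- nest (a point): Centre of the fixture's round turning nest, on its bed, 6 mm above the bench. Fixture axes: +x along the slot from nest to station, +y to the side where the latch bar slides out. Fixed to the bench at varying place and yaw (within 0.5 rad). Round wall of inner radius 51.5 mm, open to +x into the slot. Low walls of nest and slot: 9 to 10 mm thick, tops 24 mm above the bench.
- slot_mouth (a point): Mouth of the slot, 60 mm from the nest along fixture +x, on the bed; fixture axes. In nest coordinates the slot runs straight along +x with inner faces at y = +51.5 mm (from x = 0) and y = -35.5 mm (from x = 55 mm, slight lead-in from x = 40, y = -37.5 mm): off-centre, so the puck fits only with its flat towards -y.
- guard (a point): Middle of the front edge of the clear plastic guard that roofs the inner slot: 99 mm from the nest along +x, top 73 mm above the bench (height of this point), opening below it 44 mm high above the walls, guard 102 mm wide (y = -43 to +59 mm). Behind it, at x = 175 to 237 mm, y = -57 to 73 mm, a grey housing 115 mm tall with a 44 mm thick cylinder on top, up to 150 mm.
- home (a point): Where point puck_center is when the puck is fully home: 114 mm from the nest along +x, y = 0, 14 mm above the bench; fixture axes. The end stop's face is 50 mm further along +x.
- puck_center (a point): Centre of the loose carrier puck, half-way up its disc (6 to 22 mm above the bench); 0.2 to 0.45 kg. Black, radius 50 mm, one flat 34 mm from the centre on its own -y side, ends rounded. A lighter body (24 x 13 mm, long along x, top 56 mm above the bench) stands at its centre. Starts in the nest, turned at least 0.6 rad from the fixture's axes; must end with its axes along the fixture's.
- pin (a point): A point on the axis of the steel drive pin standing on the puck, 36 mm from its centre on its own -x side; diameter 16 mm, from the disc (22 mm above the bench) up to 66 mm; this point is 52 mm above the bench. For pushing the puck round and along; the disc is slippery (friction about 0.13), sliding at about 1 N; push low on the pin. With the puck home, the pin is on the nest side.
- latch (a joint): Travel of the latch bar along fixture +y (m): 0 = shut across the slot, 0.086 = fully open; starts within 0.02 of shut, stays where left, moves at about 2 N. Bar at x = 54 to 66 mm from the nest, 28 to 38 mm above the bench. Shut, its free end is at y = -44 mm and it bars the pin and lighter body; open, at y = +42 mm. Its track, 24 mm tall, reaches y = 199 mm.
- latch_knob (a point): A point on the axis of the black knob standing on the latch bar; diameter 16 mm, from the bar's top (38 mm above the bench) up to 72 mm; this point is 55 mm above the bench. From the nest it is at x = 60 mm, y = 86 mm + latch travel.
- tray_stack: Bystander: stack of two black trays full of lighters, 115 x 115 mm, 99 mm tall; origin at centre of underside. Near the fixture; leave alone.
- carton: Bystander: cardboard carton 100 x 120 mm, 86 mm tall; origin at centre of underside. Leave alone.
- jar: Bystander: glass jar with white cap, radius 32 mm, 90 mm tall; origin at centre of underside. Leave alone.
- screwdriver: Bystander: screwdriver 150 mm long lying on the bench along its own x, about 25 mm thick. Leave alone.
There are look-alikes about, which are no part of the job. Leave any red look-alike of the part that bears puck_center alone.

How it is judged:
On the way:
1. the puck is home at the end stop, flat side along the slot wall (x of puck_center in the frame of home between -0.006 and 0.004 m and y of puck_center in the frame of home between -0.006 and 0.006 m and z of puck_center in the frame of home below 0.003 m and angle between the x axis of puck_center and the x axis of home, either way round below 0.12 rad and x of pin in the frame of home below -0.025 m), for 0.2 s.
At the end, for the whole second after the job is handed in: The puck lies flat within 6 mm of fully home, its axes within 0.12 rad (7 degrees) of the slot's with the pin towards the nest, at rest; the latch bar is shut to within 8 mm, with nothing touched by the robot (all of step 1 and value of joint latch below 0.008 m and velocity of joint latch below 0.01 m/s and linear speed of puck below 0.01 m/s).
It fails at once if the puck is tipped by more than 0.25 rad (angle between puck_center's own z axis and vertical above 0.25 rad).
It fails at once if the puck is lifted more than 12 mm off the bed (z of puck_center in the frame of home above 0.012 m).
It fails at once if a bystander is moved more than 15 mm or tipped (distance of any of tray_stack, carton, jar, screwdriver from where it was at the start of the episode above 0.015 m or angle between any of tray_stack, carton, jar's own z axis and vertical above 0.3 rad).
It also fails if it takes over 70 s, if anything falls off the work surface, if the arm or the gripper's body presses on something with over 40 N, if the wrist force passes 120 N, or if a joint passes its speed limit or range.

ROBOT

A 6-joint arm with a two-finger parallel gripper is mounted at the origin on the work surface. World frame = base frame: x ahead of the robot, y to its left, z up, the work surface at z = 0. Lengths are in m, angles in rad, forces in N, time in s.
With the tool pointing down it reaches from about 0.25 to 0.775 m from the base axis. Payload 8.9 kg.
Tool frame: the origin (TCP) lies at the very end of the fingers, on their centre line; the grasp point (between the pads) lies 19 mm behind it; y points along the fingers, x is the direction in which the jaws open and shut, and the axes are right-handed (so a half turn about y gives the same grasp; the last joint's range is limited). The gripper opens to 85 mm and grips with 20 to 120 N. Pads are 22 mm wide; open, the fingers measure 114 mm over their backs; the gripper's body (76 mm by 85 mm) begins 54 mm behind the grasp point. The pads swing forward as they close: fully open they stand 13 mm farther back than shut.
Start: joints at [-1.38, 0.291, -0.153, 1.127, 0, 1.431], TCP at [0.17, -0.497, 0.231] pointing down, gripper open.
Joint ranges: [-2.52, 2.52], [-0.91, 1.74], [-1.3, 1.37], [-1.96, 2.02], [-1.52, 1.47], [-3.14, 3.14]. Speed limits (rad/s): [2.22, 2.22, 2.79, 3.14, 3.14, 3.14].

INTERFACE

Orientations are given as a rotation vector (axis times angle).
In Python, from cell import robot gives the robot as it stands. The module is installed in compiled form; this text tells all that it offers.
- The arm moves only by the shell command python3 -m jog 'ROWS' [FORCE]. ROWS is JSON, a list of rows, each a list of 3 entries, a list of its own where there are three numbers: the closure, from 0 (fully open) to 1 (shut), then the shift along the tool's x, y, z in cm, then the turn, a rotation vector about the tool's x, y, z in degrees. A call has 1 to 5 rows; each row is the pose to reach, as a shift and turn from the pose measured when the call began, along the tool's axes at that moment; what a row does not reach only later rows make up. A row lasts 1/10 s, in which the tool goes at most 50 mm and 8.59 degrees, less where a joint would pass 70% of its speed; a pose out of reach is approached as far as the arm can. A call with a gripper value outside its range is refused whole. The fingers move at their own pace and stop on an object; FORCE is the grip in N (left out, the last holds). Time passes only in rows, so rows that repeat a pose let the fingers close. It gives the time, the measured TCP pose, the force and the opening at its end, in the units of the state.
- robot.read_state(): the state, without advancing time (a new reading comes with each control period).
- robot.capture(name): name is "side" or "top" or "wrist"; returns the picture (480x640x3 uint8, red, green, blue); there is no depth.
- robot.get_calibration(name): a dict with "K" (3x3 intrinsics, pixels), "dist" ([k1, k2, p1, p2, k3] as OpenCV has them; the pictures are not rectified), "rvec" (rotation vector, rad) and "tvec" (3), from world to camera coordinates, as OpenCV has them; the wrist camera has in their place "hand_eye" (4x4, takes a point from camera to tool coordinates, whose origin is the TCP and whose axes are the tool frame's). Camera axes: x right, y down, z forward; pixel columns grow to the right and rows downward; lengths in m; the calibration is good to about 2 mm. A picture is of the moment at which its call begins: read the wrist's pose just before it. get_calibration takes no time and is no camera call.
- robot.job_done(): hands the job in, once; it reports no verdict.
Trained networks look in the newest picture that a camera, given by its name, has taken for a name from the list of things; names that differ only in an ending like _2 or _b are one class to them, and where a whole thing is asked for, a point or a joint stands for the part that bears it (a point fixed in the world has none). Each returns a list of dicts, best first, with "p" (0 to 1); they miss things now and then, are a little off and sometimes report something else, mostly with a low value. They report only what shows in the picture. A call takes as long as a camera call. They do not tell look-alikes from the thing itself.
- robot.masks_of(camera, label): "region" (480x640 bool, what is visible of it) and "rect" ([centre column, centre row, width, height] in pixels, round what is visible of it).
The state is a dict: "time": time; "q": joint angles; "qvel": joint speeds; "joint_efforts": joint torques, N m; "tool_pos": TCP position; "orientation": TCP orientation; "ft_force": force on the tool from outside, world axes, zero at the start; "ft_torque": the same for the moment, N m; "gripper_width": finger opening in m.
Only numpy, scipy, OpenCV 4.12 (cv2) and the standard library are available. Lean on these libraries where they do the work, as an engineer would, in place of code of your own. Each camera call takes 0.05 s, during which the arm holds its last target.

## Working session

There is one attempt and no reset: what is moved stays moved. The work goes in short steps, Python scripts to look and compute and a shell command to move; the robot and the scene stay as the last step left them, time stands still between calls to the robot, and variables do not carry over. Pictures are saved under pics/ and viewed, and the job is handed in when it is done.

```bash
mkdir -p pics; ls; cat > h.py <<'E'
import numpy as np, cv2
from cell import robot
def snap(cam,name):
    im=robot.capture(cam); cv2.imwrite(f'pics/{name}.png',im[:,:,::-1]); return im
E
python3 - <<'E'
from h import *
print(robot.read_state())
for c in ('side','top'):
    snap(c,c+'0'); print(c,robot.get_calibration(c))
snap('wrist','wrist0'); print(robot.get_calibration('wrist'))
E
```

```text
pics
{'time': 0.0, 'q': array([-1.38028731e+00,  2.91293290e-01, -1.54143645e-01,  1.12668204e+00,
        1.74747795e-05,  1.43148652e+00]), 'qvel': array([-2.60719293e-04, -3.87572309e-04,  3.59245570e-04,  3.27901000e-04,
        9.00538765e-04,  4.54125489e-05]), 'joint_efforts': array([ 4.82336400e-04, -5.37142110e+01,  3.31372726e+01,  1.56596705e-02,
       -2.04719690e-04, -4.23801623e-06]), 'tool_pos': array([ 0.16995248, -0.4962646 ,  0.23071908]), 'orientation': array([-1.34642184,  0.96354693, -0.96197909]), 'ft_force': array([0.15185306, 0.23177361, 0.01585372]), 'ft_torque': array([-0.04726824, -0.00011326,  0.06736463]), 'gripper_width': 0.08564832051809929}
side {'K': array([[464.17353723,   0.        , 318.75602601],
       [  0.        , 464.17353723, 245.78100025],
       [  0.        ,   0.        ,   1.        ]]), 'dist': array([-0.03467933,  0.        ,  0.        ,  0.        ,  0.        ]), 'rvec': array([ 0.38277369, -2.8269957 ,  1.0338325 ]), 'tvec': array([0.52062437, 0.16762631, 0.76168105])}
top {'K': array([[457.78988495,   0.        , 320.42924587],

[... 186 characters left out ...]
'rvec': array([ 2.16057555, -2.12145447,  0.18187401]), 'tvec': array([-0.0317281,  0.5618781,  0.8228303])}
{'K': array([[337.09400084,   0.        , 321.37345769],
       [  0.        , 337.09400084, 235.39806201],
       [  0.        ,   0.        ,   1.        ]]), 'dist': array([0.01124572, 0.        , 0.        , 0.        , 0.        ]), 'hand_eye': array([[ 9.99999843e-01, -5.43445040e-04,  1.36229210e-04,
         3.68981483e-04],
       [-2.81922561e-04, -2.77971431e-01,  9.60589300e-01,
        -1.44061389e-01],
       [-4.84159663e-04, -9.60589188e-01, -2.77971541e-01,
         7.13374090e-02],
       [ 0.00000000e+00,  0.00000000e+00,  0.00000000e+00,
         1.00000000e+00]])}
```

View pics/top0.png

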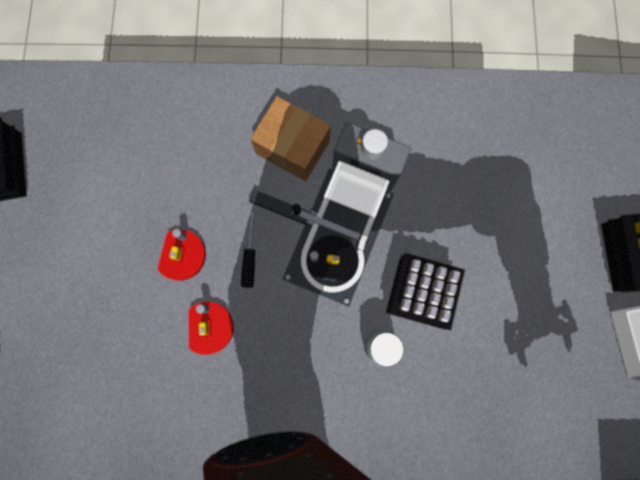

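View pics/side0.png

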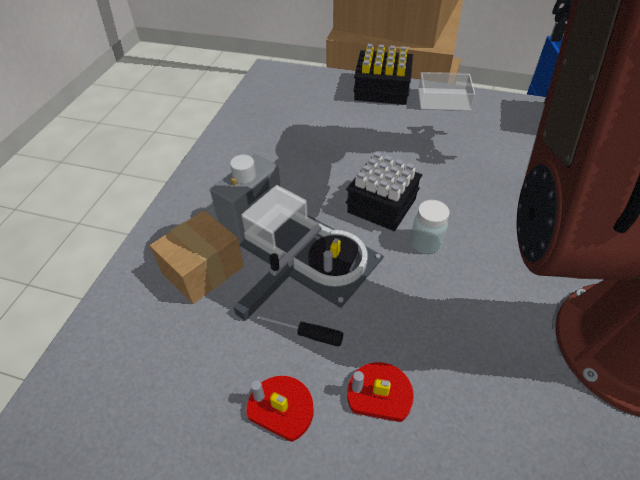

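View pics/wrist0.png

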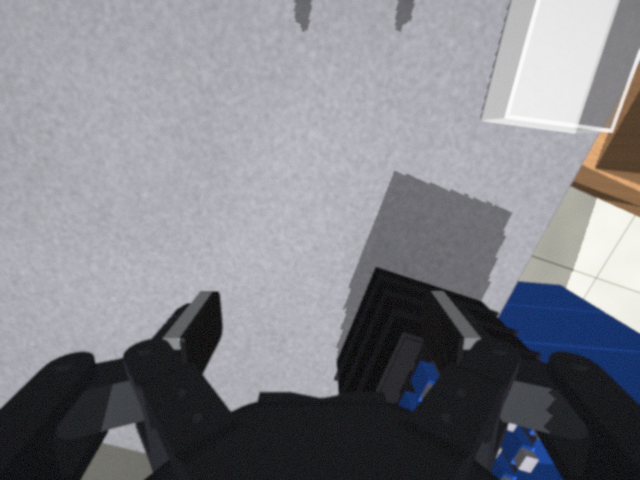

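The top view shows the nest at about (333,260), the slot running up to the guard at (357,190), the latch knob at (296,209), the pin at (314,256) and the red decoys to the left. Next I'll measure these from both views.

```bash
cat >> h.py <<'E'
from scipy.spatial.transform import Rotation as R
def cam(c):
    k=robot.get_calibration(c)
    if 'rvec' in k: Rm=cv2.Rodrigues(k['rvec'])[0]; return k['K'],k['dist'],Rm,np.array(k['tvec'])
    s=robot.read_state(); T=np.eye(4);T[:3,:3]=R.from_rotvec(s['orientation']).as_matrix();T[:3,3]=s['tool_pos']
    W=np.linalg.inv(T@k['hand_eye']); return k['K'],k['dist'],W[:3,:3],W[:3,3]
def ray(C,uv):
    K,d,Rm,t=C
    n=cv2.undistortPoints(np.array([[uv]],float),K,d)[0,0]
    return -Rm.T@t, Rm.T@np.array([n[0],n[1],1])
def onz(C,uv,z):
    o,r=ray(C,uv); return o+r*(z-o[2])/r[2]
def tri(*obs):
    A=np.zeros((3,3));b=np.zeros(3);L=[]
    for C,uv in obs:
        o,r=ray(C,uv); r=r/np.linalg.norm(r); P=np.eye(3)-np.outer(r,r);A+=P;b+=P@o;L.append((P,o))
    x=np.linalg.solve(A,b); return x,[np.linalg.norm(P@(x-o)) for P,o in L]
def proj(C,X):
    K,d,Rm,t=C
    return cv2.projectPoints(np.atleast_2d(np.array(X,float)),cv2.Rodrigues(Rm)[0],np.array(t,float),K,d)[0][:,0]
E
python3 - <<'E'
from h import *
for c in ('top','side'):
    im=cv2.imread(f'pics/{c}0.png')
    x,y=(230,120) if c=='top' else (220,170)
    cv2.imwrite(f'pics/{c}0z.png',cv2.resize(im[y:y+180 if c=='top' else y+150, x:x+200],None,fx=4,fy=4 if c=='side' else 3.3,interpolation=cv2.INTER_CUBIC))
    C=cam(c)
    for n in ('pin','latch_knob','puck_center','latch','guard','tray_stack','carton','jar','screwdriver'):
        for m in robot.masks_of(c,n)[:4]: print(c,n,round(m['p'],2),np.round(m['rect'],1),m['region'].sum(), onz(C,m['rect'][:2],0.05)[:2].round(3))
E
```

```text
top pin 0.84 [334.  258.6  56.2  42.9] 1847 [ 0.525 -0.048]
top pin 0.59 [181.2 256.   50.3  54.8] 1935 [0.524 0.239]
top latch_knob 0.79 [325.1 221.1  71.7  37.1] 543 [ 0.596 -0.03 ]
top latch_knob 0.19 [382.6 346.6  39.   36.7] 1108 [ 0.365 -0.138]
top puck_center 0.98 [211.8 328.6  47.7  51.1] 2054 [0.391 0.174]
top puck_center 0.75 [181.1 253.   44.1  48.6] 1903 [0.53 0.24]
top puck_center 0.65 [331.1 256.2  49.5  43.6] 1843 [ 0.529 -0.042]
top latch 0.88 [326.2 223.1  72.6  39.2] 543 [ 0.592 -0.032]
top guard 0.59 [331.  214.5 162.3 181.8] 11205 [ 0.609 -0.041]
top guard 0.38 [325.6 223.2  70.5  33.2] 536 [ 0.592 -0.031]
top tray_stack 0.57 [425.  290.9  75.6  76.6] 4236 [ 0.467 -0.218]
top carton 0.72 [291.2 137.6  80.2  83.2] 4129 [0.761 0.039]
top carton 0.27 [333.6 257.6  52.4  48.1] 1899 [ 0.526 -0.047]
top jar 0.8 [382.2 347.6  41.   36.3] 1133 [ 0.363 -0.137]
top screwdriver 0.81 [247.6 251.8  19.3  71.7] 603 [0.534 0.115]
side pin 0.97 [382.8 391.   66.   59.7] 3187 [0.386 0.205]
side pin 0.95 [280.5 410.   64.4  67.6] 3209 [0.52  0.271]
side pin 0.69 [333.  255.8  49.3 
[... 171 characters left out ...]
_center 0.69 [279.9 407.5  66.6  65.3] 3220 [0.522 0.268]
side puck_center 0.66 [301.  330.2  82.6  27.2] 831 [0.53 0.14]
side puck_center 0.57 [333.3 255.8  50.4  35.1] 1618 [ 0.519 -0.02 ]
side latch 0.86 [293.1 250.2  54.3  48.1] 679 [ 0.592 -0.014]
side guard 0.61 [297.4 235.9 170.3 168.6] 11808 [ 0.595 -0.049]
side guard 0.44 [196.2 256.7  92.9  89.4] 5375 [0.757 0.046]
side tray_stack 0.57 [383.8 189.3  70.6  83.3] 3947 [ 0.463 -0.215]
side tray_stack 0.38 [197.6 258.2  93.1  90. ] 5230 [0.753 0.049]
side carton 0.82 [195.8 256.4  90.6  92.8] 5167 [0.758 0.046]
side jar 0.83 [431.6 227.4  32.5  54.6] 1625 [ 0.357 -0.135]
side screwdriver 0.83 [301.9 328.4  86.7  28.1] 868 [0.53  0.137]
```

```bash
python3 -c "
import cv2
im=cv2.imread('pics/top0.png');cv2.imwrite('pics/topz.png',cv2.resize(im[150:300,240:410],None,fx=4,fy=4,interpolation=2))"
```

```text
(no output)
```

View pics/topz.png

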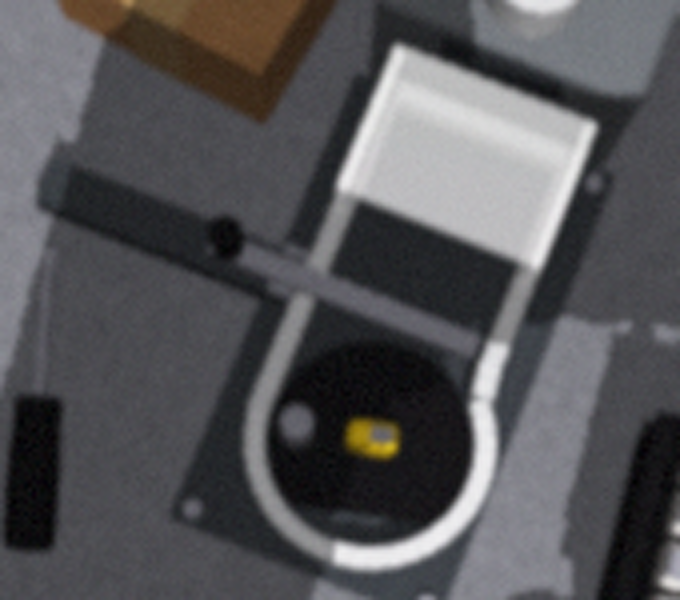

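View pics/side0z.png

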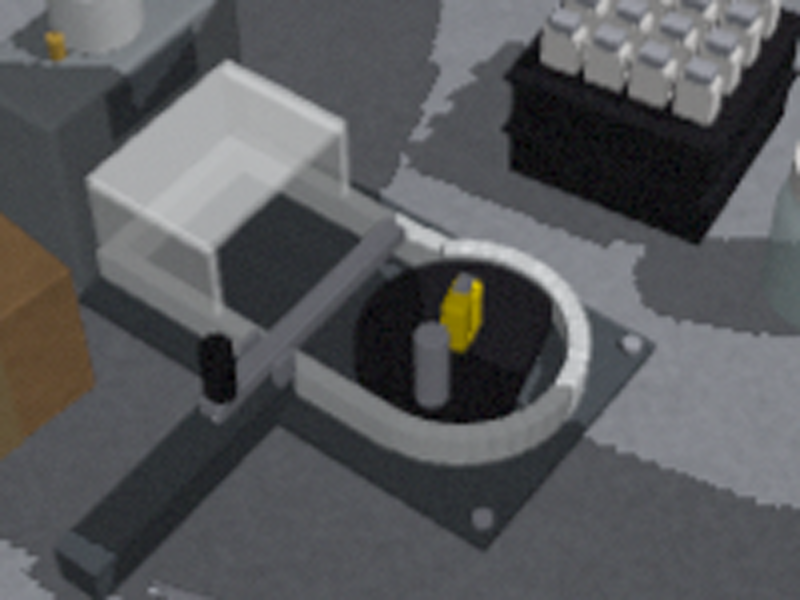

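```bash
cat > fit.py <<'E'
from h import *
from scipy.optimize import least_squares
T,S=cam('top'),cam('side')
obs=[('T',(325,198),(.099,.059,.073)),('T',(375,217),(.099,-.043,.073)),('S',(307,201.3),(.099,-.043,.073)),('S',(273.8,231.3),(.099,.059,.073)),
('T',(252,194.5),(.060,.199,.024)),('S',(242,308),(.060,.199,.024))]
def W(p,X): c,s=np.cos(p[2]),np.sin(p[2]); return [p[0]+c*X[0]-s*X[1],p[1]+s*X[0]+c*X[1],X[2]]
def f(p):
    r=[]
    for c,uv,X in obs: r+=list(proj(T if c=='T' else S,W(p,X))[0]-uv)
    for c,uv in (('T',(296.7,208)),('S',(274,255.7))): r+=list(proj(T if c=='T' else S,W(p,(.06,.086+p[3],.072)))[0]-uv)
    return r
s=least_squares(f,[.52,-.05,-.4,0]); print(s.x.round(4)); print(np.array(s.fun).reshape(-1,2).round(1))
for a,b,n in (((325,198),(273.8,231.3),'gL'),((375,217),(307,201.3),'gR'),((252,194.5),(242,308),'track'),((296.7,208),(274,255.7),'knobtop'),((314.2,253.8),(327.7,252),'pintop'),((332,258.5),(335.5,239.5),'body')):
    x,e=tri((T,a),(S,b)); print(n,x.round(4),np.round(e,4)); 
    c,si=np.cos(s.x[2]),np.sin(s.x[2]); d=x[:2]-s.x[:2]; print('   nest',np.round([c*d[0]+si*d[1],-si*d[0]+c*d[1]],4))
E
python3 fit.py
```

```text
[ 0.5214 -0.0488 -0.3663  0.0152]
[[ 0.4  0.1]
 [ 1.4  1.3]
 [-0.  -2. ]
 [-1.2 -0.2]
 [-0.3  1.6]
 [-2.4  1.5]
 [-0.2  0.8]
 [ 0.1  0.2]]
gL [ 0.6337 -0.0286  0.0737] [0.0012 0.0012]
   nest [0.0976 0.059 ]
gR [ 0.5996 -0.1223  0.0698] [0.0018 0.0018]
   nest [ 0.0994 -0.0406]
track [0.6476 0.1138 0.0278] [0.0032 0.0032]
   nest [0.0596 0.197 ]
knobtop [0.6146 0.0237 0.0717] [0.0006 0.0006]
   nest [0.0611 0.1011]
pintop [ 0.5285 -0.0106  0.0692] [0.0019 0.0019]
   nest [-0.007   0.0382]
body [ 0.5217 -0.0433  0.068 ] [0.0008 0.0008]
   nest [-0.0017  0.0052]
```

```bash
python3 - <<'E'
from h import *
s=robot.read_state(); M=R.from_rotvec(s['orientation']).as_matrix(); print(M.round(3))
n=np.array([.5214,-.0488]);a=-.3663
for nm,v in (('fx',(np.cos(a),np.sin(a),0)),('fy',(-np.sin(a),np.cos(a),0))): print(nm,np.round(v,3),'in tool',(M.T@v).round(3))
print('knob above in tool cm', (M.T@(np.array([.6135,.0225,.18])-s['tool_pos'])*100).round(1))
E
```

```text
[[ 0.324 -0.     0.946]
 [-0.946 -0.     0.324]
 [ 0.    -1.    -0.   ]]
fx [ 0.934 -0.358  0.   ] in tool [ 0.641 -0.     0.767]
fy [0.358 0.934 0.   ] in tool [-0.767 -0.     0.641]
knob above in tool cm [-34.8   5.1  58.8]
```

```bash
python3 -m jog '[[0,[-12,0,22],[0,8,0]],[0,[-12,0,22],[0,16,0]],[0,[-12,0,22],[0,24,0]],[0,[-12,0,22],[0,32,0]],[0,[-12,0,22],[0,40,0]]]'
cat > rel.py <<'E'
# usage: rel.py nx ny z yawdeg(tool z in fixture) -> shift cm & turn
import sys
from h import *
import json
F=json.load(open('fix.json'))
def tonest(p): c,s=np.cos(F[2]),np.sin(F[2]); d=np.array(p[:2])-F[:2]; return np.array([c*d[0]+s*d[1],-s*d[0]+c*d[1]])
def toworld(x,y,z): c,s=np.cos(F[2]),np.sin(F[2]); return np.array([F[0]+c*x-s*y,F[1]+s*x+c*y,z])
if __name__=='__main__':
    s=robot.read_state(); Rt=R.from_rotvec(s['orientation']); M=Rt.as_matrix()
    yaw=np.arctan2(M[1,2],M[0,2])-F[2]
    print('t',round(s['time'],2),'nest mm',(tonest(s['tool_pos'])*1e3).round(1),'z',(s['tool_pos'][2]*1e3).round(1),'yaw',np.degrees(yaw).round(1),'tooly',M[:,1].round(3),'f',s['ft_force'].round(1),'w',round(s['gripper_width']*1e3,1),'q6',s['q'][5].round(2))
    a=[float(v) for v in sys.argv[1:]]
    for i in range(0,len(a),4):
        x,y,z,w=a[i:i+4]
        z_=F[2]+np.radians(w); D=np.column_stack([[np.cos(z_-np.pi/2)*0+np.sin(z_)*1,-np.cos(z_),0],[0,0,-1],[np.cos(z_),np.sin(z_),0]])
        sh=M.T@(toworld(x/1e3,y/1e3,z/1e3)-s['tool_pos'])*100
        tr=np.degrees((Rt.inv()*R.from_matrix(D)).as_rotvec())
        print('  ',[x,y,z,w],'shift',sh.round(2).tolist(),'turn',tr.round(2).tolist())
E
echo '[0.5214,-0.0488,-0.3663]'>fix.json; python3 rel.py 0 40 230 0
```

```text
time: 1.55
tool_pos: [0.3268, -0.326, 0.2315]
orientation: [-1.028, 1.456, -1.457]
ft_force: [0.3, -0.7, 0.9]
gripper_width: 0.0855
t 1.55 nest mm [ -82.4 -328.5] z 231.5 yaw 1.4 tooly [ 0. -0. -1.] f [ 0.3 -0.7  0.9] w 85.5 q6 2.54
   [0.0, 40.0, 230.0, 0.0] shift [-36.64, 0.15, 9.16] turn [-0.03, 1.43, 0.01]
```

```bash
python3 rel.py 60 60 230 0;python3 -m jog '[[0,[-24,0,5],[0,-8.5,0]],[0,[-24,0,5],[0,-17,0]],[0,[-24,0,5],[0,-25.5,0]],[0,[-24,0,5],[0,-34,0]],[0,[-24,0,5],[0,-42.5,0]]]';python3 rel.py 60 60 230 150
```

```text
t 1.55 nest mm [ -82.4 -328.5] z 231.5 yaw 1.4 tooly [ 0. -0. -1.] f [ 0.3 -0.7  0.9] w 85.5 q6 2.54
   [60.0, 60.0, 230.0, 0.0] shift [-38.49, 0.15, 15.21] turn [-0.03, 1.43, 0.01]
time: 2.05
tool_pos: [0.4551, -0.1145, 0.2317]
orientation: [-1.375, 0.904, -0.906]
ft_force: [0.8, -0.6, 0.3]
gripper_width: 0.0855
t 2.05 nest mm [-38.4 -85.1] z 231.7 yaw 44.3 tooly [ 0.001 -0.001 -1.   ] f [ 0.8 -0.6  0.3] w 85.5 q6 2.33
   [60.0, 60.0, 230.0, 150.0] shift [-3.52, 0.18, 17.17] turn [0.03, -105.71, 0.08]
```

```bash
python3 -m jog '[[0,[-3.5,0,17],[0,-8.5,0]],[0,[-3.5,0,17],[0,-17,0]],[0,[-3.5,0,17],[0,-25.5,0]],[0,[-3.5,0,17],[0,-34,0]],[0,[-3.5,0,17],[0,-42.5,0]]]'
python3 -m jog '[[0,[0,0,0],[0,-8.5,0]],[0,[0,0,0],[0,-17,0]],[0,[0,0,0],[0,-25.5,0]],[0,[0,0,0],[0,-34,0]],[0,[0,0,0],[0,-42.5,0]]]'
python3 -m jog '[[0,[0,0,0],[0,-8.5,0]],[0,[0,0,0],[0,-17,0]],[0,[0,0,0],[0,-25.5,0]],[0,[0,0,0],[0,-34,0]],[0,[0,0,0],[0,-42.5,0]]]'
python3 rel.py 60 60 230 180
python3 - <<'E'
from h import *
snap('wrist','w1'); snap('top','t1')
E
```

```text
time: 2.55
tool_pos: [0.5997, -0.0128, 0.2309]
orientation: [-1.546, 0.323, -0.325]
ft_force: [0.1, -0.9, -0.5]
gripper_width: 0.0855
time: 3.05
tool_pos: [0.5997, -0.0127, 0.2309]
orientation: [-1.555, -0.263, 0.261]
ft_force: [0.0, 0.3, 0.5]
gripper_width: 0.0852
time: 3.55
tool_pos: [0.5996, -0.0128, 0.2308]
orientation: [-1.402, -0.843, 0.841]
ft_force: [0.5, 0.2, 0.1]
gripper_width: 0.0857
t 3.55 nest mm [60.1 61.7] z 230.8 yaw 173.0 tooly [ 0.001 -0.    -1.   ] f [0.5 0.2 0.1] w 85.7 q6 0.35
   [60.0, 60.0, 230.0, 180.0] shift [-0.17, 0.08, -0.01] turn [0.06, -7.03, 0.02]
```

View pics/w1.png

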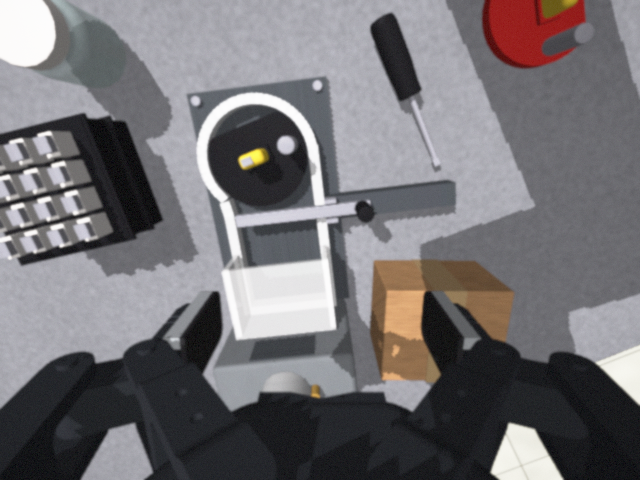

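The wrist view is clear: nest centre at about (257,150), pin top (286,145), knob (365,210), guard front edge (228–330, 265). I'll zoom in for accurate landmarks.

```bash
python3 - <<'E'
import cv2
im=cv2.imread('pics/w1.png');cv2.imwrite('pics/w1z.png',cv2.resize(im[75:285,180:470],None,fx=2.75,fy=2.75,interpolation=2))
E
```

```text
(no output)
```

View pics/w1z.png

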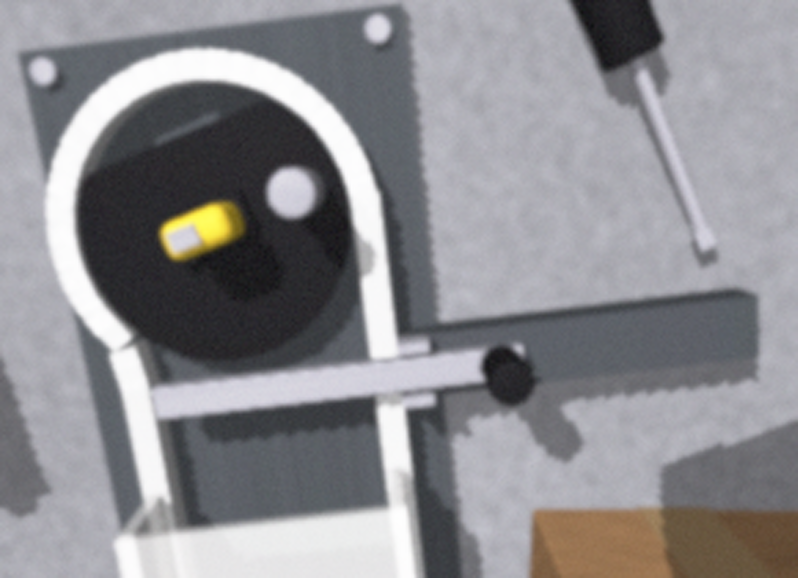

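```bash
cat > fit2.py <<'E'
from h import *
import json
from scipy.optimize import least_squares
T,S,Wc=cam('top'),cam('side'),cam('wrist'); D=dict(T=T,S=S,W=Wc)
z=lambda u,v:(180+u/2.75,75+v/2.75)
G1=(.099,.059,.073);G2=(.099,-.043,.073);TR=(.06,.199,.024)
obs=[('T',(325,198),G1),('T',(375,217),G2),('S',(307,201.3),G2),('S',(273.8,231.3),G1),('T',(252,194.5),TR),('S',(242,308),TR),('W',z(117,540),G2),('W',z(410,508),G1)]
def W(p,X): c,s=np.cos(p[2]),np.sin(p[2]); return [p[0]+c*X[0]-s*X[1],p[1]+s*X[0]+c*X[1],X[2]]
K=[('T',(296.7,208)),('S',(274,255.7)),('W',z(509,378))]
P=[('T',(314.2,253.8)),('S',(327.7,252)),('W',z(292,193))]
ring=[onz(Wc,z(u,v),.024) for u,v in ((200,64),(62,212))]
def f(p):
    r=[]
    for c,uv,X in obs: r+=list(proj(D[c],W(p,X))[0]-uv)
    for c,uv in K: r+=list(proj(D[c],W(p,(.06,.086+p[3],.072)))[0]-uv)
    for q in ring: r.append((np.hypot(*(q[:2]-p[:2]))-.0562)*1000)
    return r
s=least_squares(f,[.52,-.05,-.4,0],loss='soft_l1'); print(s.x.round(4)); print(np.array(f(s.x)).round(1))
p=s.x; json.dump(list(p[:3]),open('fix.json','w'))
def nest(x): c,si=np.cos(p[2]),np.sin(p[2]); d=x[:2]-p[:2]; return np.round([c*d[0]+si*d[1],-si*d[0]+c*d[1]],4)
for n,o in (('knob',K),('pin',P)):
    x,e=tri(*[(D[c],uv) for c,uv in o]); print(n,x.round(4),np.round(e,4),nest(x))
    print('  wrist only', nest(onz(Wc,o[2][1],.072 if n=='knob' else .066)))
x=onz(Wc,z(202,230),.056);print('body',nest(x))
E
python3 fit2.py
```

```text
[ 0.5244 -0.0464 -0.3654  0.0126]
[-0.9 -1.5  0.2 -0.4 -1.9 -1.5 -3.2  0.4 -1.5  0.1 -4.5  2.3 -0.7 -0.4
 -1.9 -1.6 -0.2 -0.3 -1.  -0.1 -0.3  0.4 -0.5 -1.7]
knob [0.6147 0.0241 0.0723] [0.0005 0.0009 0.0007] [0.0592 0.0982]
  wrist only [0.0596 0.0989]
pin [ 0.5288 -0.0102  0.0692] [0.0016 0.0022 0.0008] [-0.0088  0.0354]
  wrist only [-0.0084  0.0358]
body [-0.0003  0.003 ]
```

```bash
python3 rel.py 59.5 98.5 120 180 59.5 98.5 45 180
```

```text
t 3.65 nest mm [58.2 58.3] z 230.8 yaw 172.7 tooly [ 0.001 -0.    -1.   ] f [ 0.5  0.5 -0.5] w 85.6 q6 0.35
   [59.5, 98.5, 120.0, 180.0] shift [4.0, 11.08, 0.4] turn [0.06, -7.3, 0.02]
   [59.5, 98.5, 45.0, 180.0] shift [3.99, 18.58, 0.4] turn [0.06, -7.3, 0.02]
```

```bash
python3 -m jog '[[0,[4,0,0.4],[0,-7.3,0]],[0,[4,5,0.4],[0,-7.3,0]],[0,[4,10,0.4],[0,-7.3,0]],[0,[4,11,0.4],[0,-7.3,0]],[0,[4,11,0.4],[0,-7.3,0]]]'; python3 rel.py 59.5 98.5 45 180
python3 - <<'E'
from h import *
snap('wrist','w2')
E
```

```text
time: 4.15
tool_pos: [0.614, 0.0244, 0.1198]
orientation: [-1.36, -0.932, 0.935]
ft_force: [0.2, -0.1, 0.2]
gripper_width: 0.0853
t 4.15 nest mm [58.4 98.2] z 119.8 yaw 179.8 tooly [-0.002  0.    -1.   ] f [ 0.2 -0.1  0.2] w 85.3 q6 0.29
   [59.5, 98.5, 45.0, 180.0] shift [0.04, 7.48, -0.13] turn [-0.12, -0.15, -0.04]
```

View pics/w2.png

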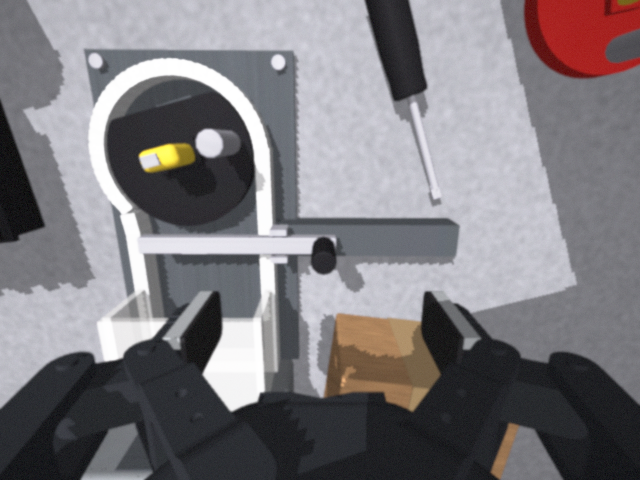

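The knob at (323,255) is centred between the fingers and the bar is level, so I'll go down and grip it.

```bash
python3 -m jog '[[0,[0,4,-0.1],[0,0,0]],[0,[0,7,-0.1],[0,0,0]],[0,[0,7.5,-0.1],[0,0,0]],[1,[0,7.5,-0.1],[0,0,0]],[1,[0,7.5,-0.1],[0,0,0]]]' 40; python3 -m jog '[[1,[0,0,0],[0,0,0]],[1,[0,0,0],[0,0,0]],[1,[0,0,0],[0,0,0]],[1,[0,0,0],[0,0,0]]]' 40; python3 rel.py 59.5 172 45 180
```

```text
time: 4.7
tool_pos: [0.6185, 0.0236, 0.0495]
orientation: [-1.364, -0.938, 0.931]
ft_force: [-0.8, -0.0, 1.3]
gripper_width: 0.0589
time: 5.1
tool_pos: [0.6193, 0.0235, 0.0508]
orientation: [-1.366, -0.939, 0.93]
ft_force: [-0.8, -0.4, 6.7]
gripper_width: 0.0147
t 5.1 nest mm [63.7 99.2] z 50.8 yaw 179.8 tooly [ 0.007 -0.001 -1.   ] f [-0.8 -0.4  6.7] w 14.7 q6 0.29
   [59.5, 172.0, 45.0, 180.0] shift [7.27, 0.59, 0.44] turn [0.39, -0.16, 0.11]
```

```bash
python3 - <<'E'
from h import *
s=robot.read_state(); print(s['q'].round(3),s['ft_force'],s['ft_torque'],s['joint_efforts'].round(1))
snap('side','s2'); snap('top','t2'); 
im=cv2.imread('pics/s2.png');cv2.imwrite('pics/s2z.png',cv2.resize(im[100:350,150:450],None,fx=2.6,fy=2.4,interpolation=2))
E
```

```text
[-0.08   0.609 -0.151  0.805 -0.     0.288] [-0.8363793  -0.41706293  6.72997656] [-0.0669785   0.16938875 -0.02624797] [  0.  -65.2  26.7  -0.4   0.    0. ]
```

View pics/s2z.png

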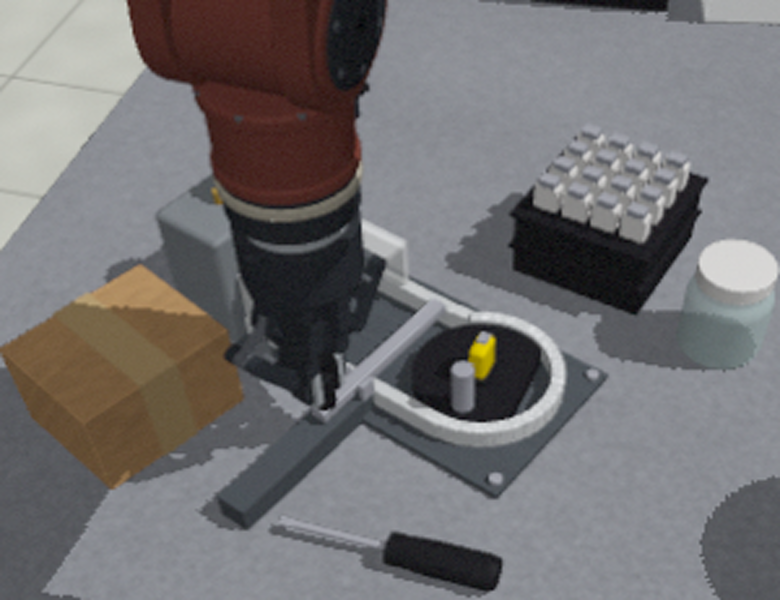

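The fingers are on the knob (opening 14.7 mm). I'll slide it towards +y.

```bash
python3 -m jog '[[1,[1,0,0],[0,0,0]],[1,[2,0,0],[0,0,0]],[1,[3,0,0],[0,0,0]],[1,[3,0,0],[0,0,0]]]'; python3 rel.py 59.5 172 45 180
```

```text
time: 5.6
tool_pos: [0.6308, 0.0533, 0.0508]
orientation: [-1.365, -0.941, 0.93]
ft_force: [0.6, 1.8, 0.6]
gripper_width: 0.0145
t 5.6 nest mm [ 63.8 131.2] z 50.8 yaw 179.9 tooly [ 0.008  0.    -1.   ] f [0.6 1.8 0.6] w 14.5 q6 0.34
   [59.5, 172.0, 45.0, 180.0] shift [4.08, 0.59, 0.44] turn [0.41, -0.06, 0.17]
```

```bash
python3 -m jog '[[1,[1,0,0],[0,0,0]],[1,[2,0,0],[0,0,0]],[1,[3,0,0],[0,0,0]],[1,[3.8,0,0],[0,0,0]],[1,[4,0,0],[0,0,0]]]'; python3 rel.py 59.5 172 45 180
```

```text
time: 6.1
tool_pos: [0.6457, 0.0916, 0.0509]
orientation: [-1.365, -0.942, 0.931]
ft_force: [0.9, -5.1, -0.5]
gripper_width: 0.0142
t 6.1 nest mm [ 64.  172.3] z 50.9 yaw 180.0 tooly [ 0.008  0.    -1.   ] f [ 0.9 -5.1 -0.5] w 14.2 q6 0.39
   [59.5, 172.0, 45.0, 180.0] shift [-0.03, 0.59, 0.45] turn [0.44, -0.02, 0.18]
```

```bash
python3 -m jog '[[1,[0.2,0,0],[0,0,0]],[1,[0.2,0,0],[0,0,0]]]'; python3 -m jog '[[0,[0,0,0],[0,0,0]],[0,[0,0,0],[0,0,0]],[0,[0,0,0],[0,0,0]],[0,[0,-5,0],[0,0,0]],[0,[0,-9,0],[0,0,0]]]'; python3 rel.py -8.5 35.6 140 103.4
```

```text
time: 6.3
tool_pos: [0.6458, 0.0917, 0.0508]
orientation: [-1.368, -0.939, 0.933]
ft_force: [-2.8, -9.8, 2.0]
gripper_width: 0.0142
time: 6.8
tool_pos: [0.6446, 0.0923, 0.1418]
orientation: [-1.366, -0.938, 0.934]
ft_force: [1.9, 0.8, 1.3]
gripper_width: 0.0842
t 6.8 nest mm [ 62.7 172.6] z 141.8 yaw 179.9 tooly [ 0.005 -0.003 -1.   ] f [1.9 0.8 1.3] w 84.2 q6 0.4
   [-8.5, 35.6, 140.0, 103.4] shift [-13.7, 0.15, 7.11] turn [0.34, 76.54, 0.2]
```

```bash
python3 -m jog '[[0.5,[-13.7,0,7.1],[0,8.5,0]],[0.5,[-13.7,0,7.1],[0,17,0]],[0.5,[-13.7,0,7.1],[0,25.5,0]],[0.5,[-13.7,0,7.1],[0,34,0]],[0.5,[-13.7,0,7.1],[0,42.5,0]]]' ;python3 -m jog '[[0.5,[0,0,0],[0,8.5,0]],[0.5,[0,0,0],[0,17,0]],[0.5,[0,0,0],[0,25.5,0]],[0.5,[0,0,0],[0,34,0]]]'; python3 rel.py -8.5 35.6 120 103.4
python3 - <<'E'
from h import *
snap('wrist','w3')
E
```

```text
time: 7.3
tool_pos: [0.528, -0.011, 0.142]
orientation: [-1.545, -0.361, 0.353]
ft_force: [0.8, 0.4, -0.5]
gripper_width: 0.0428
time: 7.7
tool_pos: [0.5281, -0.0106, 0.1422]
orientation: [-1.57, 0.108, -0.117]
ft_force: [-0.1, 0.2, 0.5]
gripper_width: 0.0428
t 7.7 nest mm [-9.4 34.7] z 142.2 yaw 102.7 tooly [ 0.006 -0.002 -1.   ] f [-0.1  0.2  0.5] w 42.8 q6 1.56
   [-8.5, 35.6, 120.0, 103.4] shift [0.09, 2.22, 0.07] turn [0.07, -0.67, 0.36]
```

View pics/w3.png

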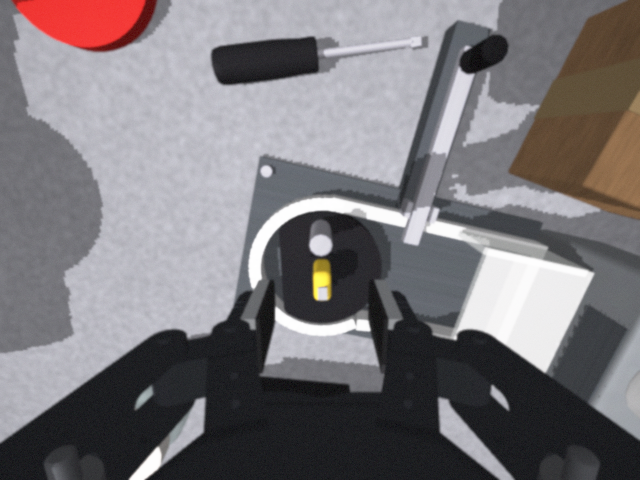

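The latch is open, and the pin (320,245) and body (321,280) line up between the fingers. I'll go down in steps.

```bash
python3 -m jog '[[0.5,[0.1,4,0],[0,0,0]],[0.5,[0.1,7,0],[0,0,0]],[0.5,[0.1,8,0],[0,0,0]],[0.5,[0.1,8,0],[0,0,0]]]'; python3 rel.py -8.5 35.6 32 103.4
```

```text
time: 8.15
tool_pos: [0.5285, -0.0107, 0.0612]
orientation: [-1.569, 0.116, -0.121]
ft_force: [-0.0, -0.5, 0.3]
gripper_width: 0.0426
t 8.15 nest mm [-8.9 34.9] z 61.2 yaw 102.3 tooly [ 0.003 -0.002 -1.   ] f [-0.  -0.5  0.3] w 42.6 q6 1.56
   [-8.5, 35.6, 32.0, 103.4] shift [0.05, 2.92, 0.07] turn [0.06, -1.1, 0.21]
```

```bash
python3 -m jog '[[0.5,[0,2,0],[0,-1,0]],[0.5,[0,2.9,0],[0,-1,0]],[0.5,[0,2.9,0],[0,-1,0]],[1,[0,2.9,0],[0,-1,0]],[1,[0,2.9,0],[0,-1,0]]]' 25; python3 rel.py;  python3 -m jog '[[1,[0,0,0],[0,0,0]],[1,[0,0,0],[0,0,0]],[1,[0,0,0],[0,0,0]]]' 25; python3 rel.py -8.5 35.6 32 103.4
```

```text
time: 8.65
tool_pos: [0.5294, -0.0108, 0.0333]
orientation: [-1.57, 0.101, -0.109]
ft_force: [-0.6, 1.8, 6.4]
gripper_width: 0.0149
t 8.65 nest mm [-8.1 35.1] z 33.3 yaw 103.3 tooly [ 0.005 -0.002 -1.   ] f [-0.6  1.8  6.4] w 14.9 q6 1.55
time: 8.95
tool_pos: [0.5295, -0.0108, 0.0335]
orientation: [-1.57, 0.101, -0.109]
ft_force: [0.3, 1.1, -0.4]
gripper_width: 0.0152
t 8.95 nest mm [-8.  35.2] z 33.5 yaw 103.3 tooly [ 0.005 -0.002 -1.   ] f [ 0.3  1.1 -0.4] w 15.2 q6 1.55
   [-8.5, 35.6, 32.0, 103.4] shift [-0.04, 0.15, 0.06] turn [0.05, -0.1, 0.31]
```

```bash
python3 -m jog '[[1,[-0.50,0,-0.04],[0,-8,0]],[1,[-0.99,0,-0.14],[0,-16,0]],[1,[-1.46,0,-0.31],[0,-24,0]],[1,[-1.91,0,-0.55],[0,-32,0]],[1,[-1.91,0,-0.55],[0,-32,0]]]' 25; python3 rel.py
```

```text
time: 9.45
tool_pos: [0.5093, -0.0138, 0.0334]
orientation: [-1.547, -0.339, 0.332]
ft_force: [-0.3, 0.8, -2.2]
gripper_width: 0.0152
t 9.45 nest mm [-25.7  25.1] z 33.4 yaw 135.4 tooly [ 0.005 -0.002 -1.   ] f [-0.3  0.8 -2.2] w 15.2 q6 0.97
```

```bash
python3 -m jog '[[1,[-0.53,0,-0.04],[0,-8.4,0]],[1,[-1.05,0,-0.16],[0,-17,0]],[1,[-1.55,0,-0.35],[0,-25.5,0]],[1,[-2.01,0,-0.61],[0,-34,0]],[1,[-2.43,0,-0.95],[0,-42.5,0]]]' 25; python3 rel.py -36 0 33.5 180
python3 - <<'E'
from h import *
snap('wrist','w4');snap('top','t4');snap('side','s4')
E
```

```text
time: 9.95
tool_pos: [0.4913, -0.0326, 0.0334]
orientation: [-1.377, -0.913, 0.907]
ft_force: [0.0, -0.1, -2.1]
gripper_width: 0.0154
t 9.95 nest mm [-35.8   1.1] z 33.4 yaw 178.0 tooly [ 0.005 -0.002 -1.   ] f [ 0.  -0.1 -2.1] w 15.4 q6 0.19
   [-36.0, 0.0, 33.5, 180.0] shift [-0.11, -0.01, 0.01] turn [0.3, -2.01, 0.02]
```

View pics/w4.png

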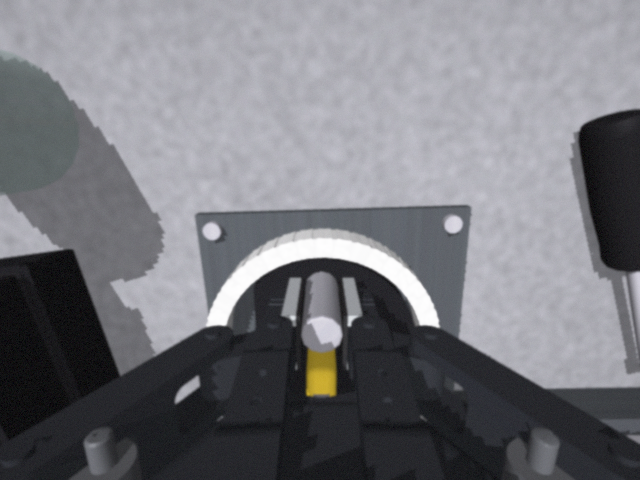

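View pics/s4.png

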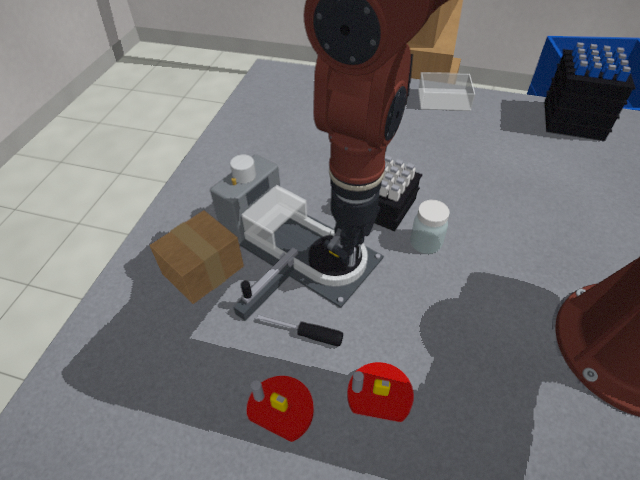

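The puck has turned, with the body (322,370) in line behind the pin, so I'll correct the last 2° and enter the slot.

```bash
python3 -m jog '[[1,[-0.1,0,0],[0,-2,0]],[1,[-0.1,0,-0.1],[0,-2,0]]]' 25; python3 rel.py;  python3 -m jog '[[1,[0,0,-0.6],[0,0,0]],[1,[0,0,-1.2],[0,0,0]],[1,[0,0,-1.8],[0,0,0]],[1,[0,0,-2.4],[0,0,0]],[1,[0,0,-3],[0,0,0]]]' 25; python3 rel.py 78 0 33.5 180
```

```text
time: 10.3
tool_pos: [0.4919, -0.0337, 0.0334]
orientation: [-1.369, -0.928, 0.923]
ft_force: [-0.1, -0.4, -1.5]
gripper_width: 0.0154
t 10.3 nest mm [-34.9   0.3] z 33.4 yaw 179.2 tooly [ 0.005 -0.002 -1.   ] f [-0.1 -0.4 -1.5] w 15.4 q6 0.16
time: 10.8
tool_pos: [0.5203, -0.045, 0.0334]
orientation: [-1.369, -0.928, 0.923]
ft_force: [-0.3, 1.4, -2.5]
gripper_width: 0.0153
t 10.8 nest mm [-4.3 -0.1] z 33.4 yaw 179.2 tooly [ 0.005 -0.001 -1.   ] f [-0.3  1.4 -2.5] w 15.3 q6 0.15
   [78.0, 0.0, 33.5, 180.0] shift [0.13, 0.03, -8.23] turn [0.28, -0.82, 0.02]
```

```bash
python3 -m jog '[[1,[0,0,-0.6],[0,-0.6,0]],[1,[0.05,0,-1.2],[0,-0.6,0]],[1,[0.05,0,-1.8],[0,-0.6,0]],[1,[0.05,0,-2.4],[0,-0.6,0]],[1,[0.05,0,-3],[0,-0.6,0]]]' 25; python3 rel.py 78 0 33.5 180
```

```text
time: 11.3
tool_pos: [0.5488, -0.0558, 0.0336]
orientation: [-1.365, -0.936, 0.931]
ft_force: [-0.2, 0.7, -2.6]
gripper_width: 0.0152
t 11.3 nest mm [26.2 -0. ] z 33.6 yaw 179.8 tooly [ 0.005 -0.001 -1.   ] f [-0.2  0.7 -2.6] w 15.2 q6 0.14
   [78.0, 0.0, 33.5, 180.0] shift [0.02, 0.03, -5.18] turn [0.28, -0.23, 0.02]
```

```bash
python3 -m jog '[[1,[0,0,-0.6],[0,0,0]],[1,[0,0,-1.2],[0,0,0]],[1,[0,0,-1.8],[0,0,0]],[1,[0,0,-2.4],[0,0,0]],[1,[0,0,-3],[0,0,0]]]' 25; python3 rel.py 78 0 33.5 180;  python3 -m jog '[[1,[0,0,-0.6],[0,0,0]],[1,[0,0,-1.2],[0,0,0]],[1,[0,0,-1.5],[0,0,0]]]' 25; python3 rel.py 78 0 33.5 180
```

```text
time: 11.8
tool_pos: [0.5772, -0.0668, 0.0337]
orientation: [-1.365, -0.936, 0.931]
ft_force: [0.7, -0.7, -3.4]
gripper_width: 0.0152
t 11.8 nest mm [56.6 -0.2] z 33.7 yaw 179.8 tooly [ 0.005 -0.001 -1.   ] f [ 0.7 -0.7 -3.4] w 15.2 q6 0.13
   [78.0, 0.0, 33.5, 180.0] shift [0.02, 0.03, -2.14] turn [0.27, -0.23, 0.02]
time: 12.1
tool_pos: [0.5919, -0.0725, 0.0338]
orientation: [-1.366, -0.936, 0.931]
ft_force: [0.0, -0.1, -2.5]
gripper_width: 0.0153
t 12.1 nest mm [72.4 -0.3] z 33.8 yaw 179.8 tooly [ 0.005 -0.002 -1.   ] f [ 0.  -0.1 -2.5] w 15.3 q6 0.13
   [78.0, 0.0, 33.5, 180.0] shift [0.03, 0.03, -0.56] turn [0.29, -0.23, 0.02]
```

```bash
for i in 1; do python3 -m jog '[[1,[0,0,-0.3],[0,0,0]],[1,[0,0,-0.5],[0,0,0]],[1,[0,0,-0.5],[0,0,0]]]' 25; python3 rel.py; done
```

```text
time: 12.4
tool_pos: [0.5968, -0.0744, 0.0338]
orientation: [-1.366, -0.936, 0.931]
ft_force: [0.2, -0.2, -2.9]
gripper_width: 0.0154
t 12.4 nest mm [77.6 -0.3] z 33.8 yaw 179.8 tooly [ 0.005 -0.002 -1.   ] f [ 0.2 -0.2 -2.9] w 15.4 q6 0.12
```

```bash
python3 -m jog '[[1,[0,0,-0.2],[0,0,0]],[1,[0,0,-0.3],[0,0,0]],[1,[0,0,-0.3],[0,0,0]]]' 25; python3 rel.py
```

```text
time: 12.7
tool_pos: [0.5974, -0.0747, 0.0335]
orientation: [-1.362, -0.934, 0.932]
ft_force: [-7.8, 2.1, 3.3]
gripper_width: 0.0152
t 12.7 nest mm [78.2 -0.3] z 33.5 yaw 179.8 tooly [ 0.001 -0.    -1.   ] f [-7.8  2.1  3.3] w 15.2 q6 0.12
```

It stopped at x=78.2 mm with 8 N of contact, which matches home. I'll release, rise and look.

```bash
python3 -m jog '[[0.6,[0,0,0],[0,0,0]],[0.6,[0,0,0],[0,0,0]],[0.6,[0,0,0],[0,0,0]],[0.6,[0,-4,0],[0,0,0]],[0.6,[0,-8.5,0],[0,0,0]]]' 25; python3 rel.py 60 172 118 180
python3 - <<'E'
from h import *
snap('wrist','w5');snap('top','t5');snap('side','s5')
im=cv2.imread('pics/s5.png');cv2.imwrite('pics/s5z.png',cv2.resize(im[170:320,220:400],None,fx=4,fy=4,interpolation=2))
E
```

```text
time: 13.2
tool_pos: [0.5961, -0.0744, 0.1182]
orientation: [-1.36, -0.932, 0.934]
ft_force: [-0.1, -1.2, 0.4]
gripper_width: 0.0339
t 13.2 nest mm [77.  -0.5] z 118.2 yaw 179.8 tooly [-0.002  0.001 -1.   ] f [-0.1 -1.2  0.4] w 33.9 q6 0.12
   [60.0, 172.0, 118.0, 180.0] shift [17.24, 0.02, 1.77] turn [-0.12, -0.22, -0.01]
```

View pics/w5.png

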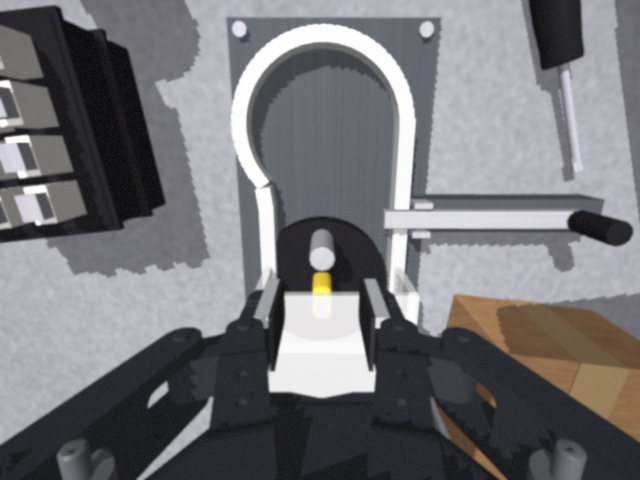

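View pics/s5z.png

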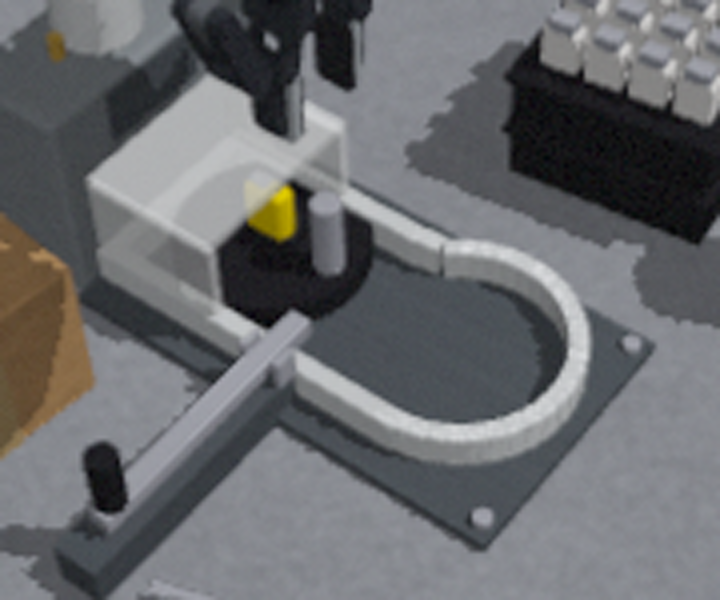

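The puck sits under the guard with its pin towards the nest. I'll check the pin position, then move over to the knob.

```bash
python3 - <<'E'
from h import *
from rel import tonest
C=cam('wrist')
for uv in ((321.5,252),(321.5,250),): print(tonest(onz(C,uv,.066)).round(4))
print(tonest(tri((C,(321.5,252)),(cam('side'),(220+326/4,170+203/4)))[0]).round(4))
E
python3 -m jog '[[0,[5,0,0.6],[0,0,0]],[0,[10,0,1.2],[0,0,0]],[0,[14,0,1.8],[0,0,0]],[0,[17.2,0,1.8],[0,0,0]],[0,[17.2,0,1.8],[0,0,0]]]'; python3 rel.py 60 172 45 180
```

```text
[0.0802 0.0003]
[0.0789 0.0003]
[ 0.0779 -0.0005]
time: 13.85
tool_pos: [0.6456, 0.0955, 0.1207]
orientation: [-1.365, -0.941, 0.932]
ft_force: [-0.7, -0.3, 0.5]
gripper_width: 0.0854
t 13.85 nest mm [ 62.5 175.8] z 120.7 yaw 180.0 tooly [ 0.007 -0.001 -1.   ] f [-0.7 -0.3  0.5] w 85.4 q6 0.4
   [60.0, 172.0, 45.0, 180.0] shift [-0.4, 7.56, 0.3] turn [0.41, 0.02, 0.1]
```

```bash
python3 -m jog '[[0,[-0.4,4,0.3],[0,0,0]],[0,[-0.4,7,0.3],[0,0,0]],[0,[-0.4,7.4,0.3],[0,0,0]],[1,[-0.4,7.4,0.3],[0,0,0]],[1,[-0.4,7.4,0.3],[0,0,0]]]' 40; python3 -m jog '[[1,[0,0,0],[0,0,0]],[1,[0,0,0],[0,0,0]],[1,[0,0,0],[0,0,0]]]' 40; python3 rel.py 60 86 45 180
```

```text
time: 14.35
tool_pos: [0.643, 0.0923, 0.0481]
orientation: [-1.366, -0.943, 0.931]
ft_force: [0.2, 0.3, 0.4]
gripper_width: 0.0589
time: 14.65
tool_pos: [0.6437, 0.0922, 0.0491]
orientation: [-1.368, -0.944, 0.929]
ft_force: [-1.5, -1.3, 7.9]
gripper_width: 0.0146
t 14.65 nest mm [ 61.9 172.2] z 49.1 yaw 180.0 tooly [ 0.011 -0.001 -1.   ] f [-1.5 -1.3  7.9] w 14.6 q6 0.4
   [60.0, 86.0, 45.0, 180.0] shift [-8.62, 0.38, 0.19] turn [0.61, -0.02, 0.18]
```

```bash
python3 -m jog '[[1,[-1,0,0],[0,0,0]],[1,[-2,0,0],[0,0,0]],[1,[-3,0,0],[0,0,0]],[1,[-4,0,0],[0,0,0]],[1,[-5,0,0],[0,0,0]]]' 40; python3 rel.py;python3 -m jog '[[1,[-1,0,0],[0,0,0]],[1,[-2,0,0],[0,0,0]],[1,[-3,0,0],[0,0,0]],[1,[-3.4,0,0],[0,0,0]],[1,[-3.4,0,0],[0,0,0]]]' 40; python3 rel.py 60 86 45 180
```

```text
time: 15.15
tool_pos: [0.6253, 0.0446, 0.0492]
orientation: [-1.367, -0.943, 0.929]
ft_force: [-2.5, 2.6, 4.8]
gripper_width: 0.0144
t 15.15 nest mm [ 61.7 121.1] z 49.2 yaw 180.0 tooly [ 0.011 -0.001 -1.   ] f [-2.5  2.6  4.8] w 14.4 q6 0.32
time: 15.65
tool_pos: [0.6126, 0.0121, 0.0492]
orientation: [-1.367, -0.943, 0.929]
ft_force: [-3.5, 2.2, 5.5]
gripper_width: 0.0144
t 15.65 nest mm [61.5 86.2] z 49.2 yaw 179.9 tooly [ 0.01 -0.   -1.  ] f [-3.5  2.2  5.5] w 14.4 q6 0.27
   [60.0, 86.0, 45.0, 180.0] shift [-0.02, 0.42, 0.15] turn [0.57, -0.07, 0.19]
```

```bash
python3 -m jog '[[1,[-0.3,0,0],[0,0,0]],[1,[-0.3,0,0],[0,0,0]],[1,[-0.3,0,0],[0,0,0]]]' 40; python3 rel.py; python3 -m jog '[[0,[0,0,0],[0,0,0]],[0,[0,0,0],[0,0,0]],[0,[0,0,0],[0,0,0]],[0,[0,-5,0],[0,0,0]],[0,[0,-10,0],[0,0,0]]]'; python3 -m jog '[[0,[0,-5,0],[0,0,0]],[0,[0,-9,3],[0,0,0]],[0,[0,-9,8],[0,0,0]],[0,[0,-9,12],[0,0,0]],[0,[0,-9,12],[0,0,0]]]'
python3 - <<'E'
from h import *
snap('wrist','w6');snap('top','t6');snap('side','s6')
im=cv2.imread('pics/s6.png');cv2.imwrite('pics/s6z.png',cv2.resize(im[170:320,200:380],None,fx=4,fy=4,interpolation=2))
E
```

```text
time: 15.95
tool_pos: [0.6125, 0.0119, 0.0493]
orientation: [-1.363, -0.948, 0.926]
ft_force: [3.0, 15.8, 1.4]
gripper_width: 0.0145
t 15.95 nest mm [61.5 85.9] z 49.3 yaw 180.0 tooly [ 0.013  0.005 -1.   ] f [ 3.  15.8  1.4] w 14.5 q6 0.26
time: 16.45
tool_pos: [0.6098, 0.0108, 0.1491]
orientation: [-1.361, -0.944, 0.928]
ft_force: [1.3, -0.6, 0.1]
gripper_width: 0.0845
time: 16.95
tool_pos: [0.4922, 0.0543, 0.2384]
orientation: [-1.36, -0.943, 0.93]
ft_force: [0.1, -0.9, -0.0]
gripper_width: 0.0856
```

View pics/s6z.png

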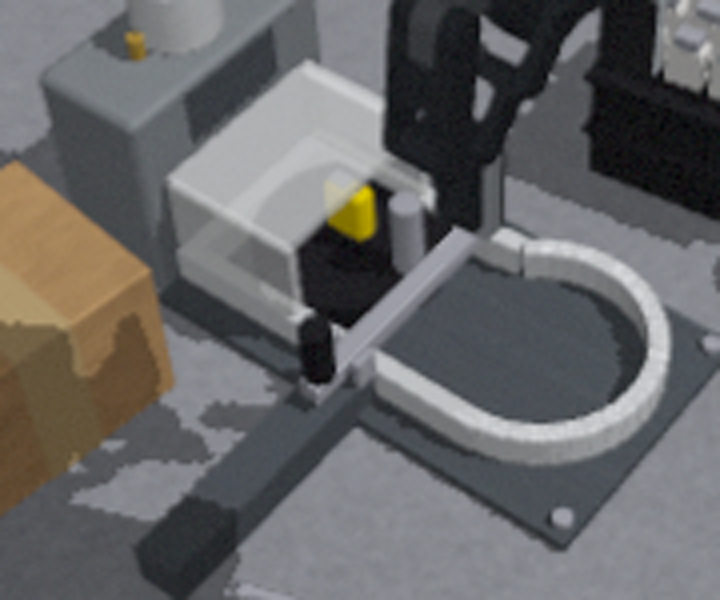

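View pics/t6.png

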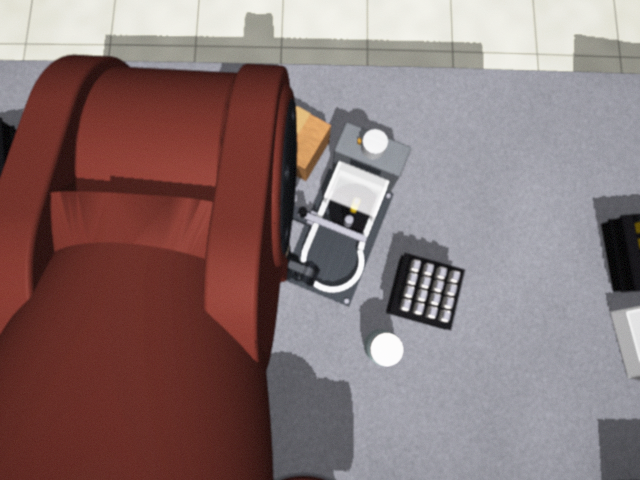

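View pics/w6.png

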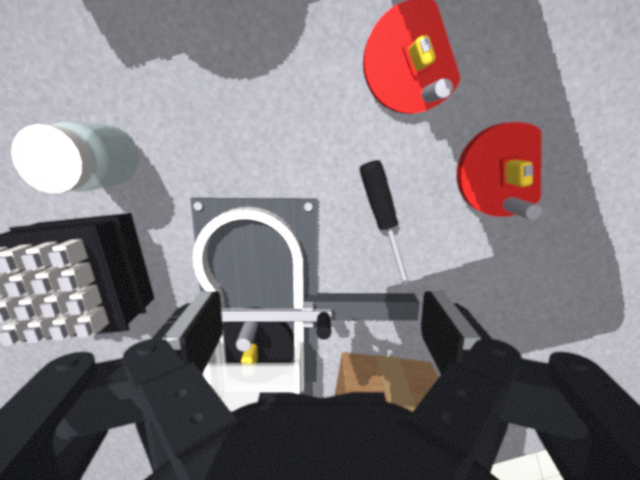

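The latch stopped at y=85.9 mm (16 N at the stop), and the pin hasn't moved since release. The bystanders appear where they were, so I'll hand in.

```bash
python3 -c "
from cell import robot
print(robot.read_state()['time'],robot.job_done())"
```

```text
the job is handed in; nothing more can be done
17.1 None
```

The puck is loaded and the job was handed in at 17.1 s; it reports no verdict. I slid the latch fully open by its knob and gripped the pin low. I turned the puck about 77° in the nest, pushed it along the slot until it stopped, then slid the latch shut and backed off.

My last checks:
- **Puck:** it stopped at the end stop with about 8 N of contact. The gripper put the pin at x = 78.2 mm, y = -0.3 mm from the nest; fully home is 78, 0. After release, pictures put the pin at x = 78 to 80 mm, with the body in line behind it. It did not move when I closed the latch.
- **Latch:** it stopped with 16 N of contact at knob y = 85.9 mm; shut is 86.
- **Bystanders:** tray stack, carton, jar and screwdriver look unmoved in the last pictures, judged by eye only.

What disagreed:
- **Fixture position:** measurements from different cameras differed by up to about 3 mm. I relied on the felt stops rather than the pictures for the final position.
- **Knob grasps:** the tool sat about 4 to 6 mm higher than commanded, and a few millimetres off along the slot on the first one. This had no visible effect.

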